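# Stop the levelling plate rocking

## Task

The steel levelling plate for the scales rocks at one corner. Press down on its corners one after another with a fingertip until you find the one that gives, then press that corner's shim flap fully flat on the plate so that the plate stands level and firm. Only press: leave the other three flaps standing, the weight where it stands on the plate, and everything else on the bench alone.

Things in the scene. Friction and masses are not known exactly. Their poses are not given: they have to be found in the camera images.
- base: Fixed grey base of the levelling plate, 220 x 300 x 34 mm, low skirt all round; origin at the centre of its underside on the bench, x and y along its 220 and 300 mm sides, z up, yaw within 0.35 rad of straight. The bench may hold it anywhere within some 14 cm.
- plate: Level folded sheet-steel plate (0.5 kg), 202 (x) x 282 (y) x 6 mm, on a sprung centre mount; origin: centre of its underside, 30 mm above the bench, axes as the base's; top at 36 mm. Of four hidden feet three bear it and one is 8 mm low. That corner alone goes down 8 mm when pressed (3 N, then hard) and springs back level; the others are hard at once. Which one rocks varies and cannot be seen.
- corner_1 (a point): Press spot (faint 28 mm disc) on top of the plate's near left (-75, +115) mm corner, as x, y in the base's frame; 36 mm above the bench when the plate is level. The corner's shim stands at least 35 mm inward of it along the plate's y.
- shim_1 (a joint): Angle the shim flap of corner 1 is pressed down: starts 0 to 0.20 (standing 0.75 to 0.55 rad above the plate), 0.75 is flat. Stiff hinge, stays where left; under 2 N at the free end moves it. A tooth under it drops through a slot onto the foot: over the low foot the flap goes flat and props the corner (which may dip a little meanwhile); over a firm foot it stops some 0.25 rad short or tilts the plate.
- shim_1_end (a point): Middle of the free end, upper face, of corner 1's shim flap: steel leaf 26 mm wide (x), 60 long, 3 thick. Hinge line along x at base-frame x -70, y +25, 37.5 mm above the bench; the leaf points to its corner (+y). Flat, this point is at y +85, 39 mm above the bench; standing, at |y| 68 to 76, 31 to 43 mm above the plate.
- corner_2 (a point): Press spot (faint 28 mm disc) on top of the plate's near right (-75, -115) mm corner, as x, y in the base's frame; 36 mm above the bench when the plate is level. The corner's shim stands at least 35 mm inward of it along the plate's y.
- shim_2 (a joint): Angle the shim flap of corner 2 is pressed down: starts 0 to 0.20 (standing 0.75 to 0.55 rad above the plate), 0.75 is flat. Stiff hinge, stays where left; under 2 N at the free end moves it. A tooth under it drops through a slot onto the foot: over the low foot the flap goes flat and props the corner (which may dip a little meanwhile); over a firm foot it stops some 0.25 rad short or tilts the plate.
- shim_2_end (a point): Middle of the free end, upper face, of corner 2's shim flap: steel leaf 26 mm wide (x), 60 long, 3 thick. Hinge line along x at base-frame x -70, y -25, 37.5 mm above the bench; the leaf points to its corner (-y). Flat, this point is at y -85, 39 mm above the bench; standing, at |y| 68 to 76, 31 to 43 mm above the plate.
- corner_3 (a point): Press spot (faint 28 mm disc) on top of the plate's far left (+75, +115) mm corner, as x, y in the base's frame; 36 mm above the bench when the plate is level. The corner's shim stands at least 35 mm inward of it along the plate's y.
- shim_3 (a joint): Angle the shim flap of corner 3 is pressed down: starts 0 to 0.20 (standing 0.75 to 0.55 rad above the plate), 0.75 is flat. Stiff hinge, stays where left; under 2 N at the free end moves it. A tooth under it drops through a slot onto the foot: over the low foot the flap goes flat and props the corner (which may dip a little meanwhile); over a firm foot it stops some 0.25 rad short or tilts the plate.
- shim_3_end (a point): Middle of the free end, upper face, of corner 3's shim flap: steel leaf 26 mm wide (x), 60 long, 3 thick. Hinge line along x at base-frame x +70, y +25, 37.5 mm above the bench; the leaf points to its corner (+y). Flat, this point is at y +85, 39 mm above the bench; standing, at |y| 68 to 76, 31 to 43 mm above the plate.
- corner_4 (a point): Press spot (faint 28 mm disc) on top of the plate's far right (+75, -115) mm corner, as x, y in the base's frame; 36 mm above the bench when the plate is level. The corner's shim stands at least 35 mm inward of it along the plate's y.
- shim_4 (a joint): Angle the shim flap of corner 4 is pressed down: starts 0 to 0.20 (standing 0.75 to 0.55 rad above the plate), 0.75 is flat. Stiff hinge, stays where left; under 2 N at the free end moves it. A tooth under it drops through a slot onto the foot: over the low foot the flap goes flat and props the corner (which may dip a little meanwhile); over a firm foot it stops some 0.25 rad short or tilts the plate.
- shim_4_end (a point): Middle of the free end, upper face, of corner 4's shim flap: steel leaf 26 mm wide (x), 60 long, 3 thick. Hinge line along x at base-frame x +70, y -25, 37.5 mm above the bench; the leaf points to its corner (-y). Flat, this point is at y -85, 39 mm above the bench; standing, at |y| 68 to 76, 31 to 43 mm above the plate.
- weight: Bystander: 200 g steel calibration weight with a knob, 38 mm across, 44 mm high, standing loose near the middle of the plate; origin at its underside. Leave it alone.
- vial: Bystander: small amber vial, 28 mm across, 55 mm high, on the bench left of the base; origin at its underside. Leave it alone.
- cup: Bystander: small metal cup, 60 mm across, 45 mm high, right of the base; origin at its underside. Leave it alone.
- jar: Bystander: clear specimen jar, 50 mm across, 58 mm high, right of the base; origin at its underside. Leave it alone.
- tape: Bystander: roll of tape, 60 mm across, 18 mm high, lying beyond the base; origin at its underside. Leave it alone.
- driver: Bystander: screwdriver, 150 mm long, lying further right; origin at its underside. Leave it alone.
- gauze: Bystander: white packet of gauze, 70 x 100 x 40 mm, further left; origin at its underside. Leave it alone.

How it is judged:
By the outcome, as a careful person would: the job done as asked, in the order asked, and still so for the second after the job is handed in, with the robot touching nothing.
It also fails if it takes over 59 s, if anything falls off the work surface, if the arm or the gripper's body presses on something with over 40 N, if the wrist force passes 120 N, or if a joint passes its speed limit or range.

## Robot

A 6-joint arm with a two-finger parallel gripper is mounted at the origin on the work surface. World frame = base frame: x ahead of the robot, y to its left, z up, the work surface at z = 0. Lengths are in mm, angles in rad, forces in N, time in s.
With the tool pointing down it reaches from about 375 to 825 mm from the base axis. Payload 5.5 kg.
Tool frame: the origin (TCP) lies midway between the tips of the shut fingers; the grasp point (between the pads) lies 19 mm behind it (manip.grasp_offset is the distance from the TCP to the grasp point, in mm); z points along the fingers, y is the direction in which the jaws open and shut (so a half turn about z gives the same grasp; the last joint's range is limited). The gripper opens to 85 mm and grips with 20 to 120 N. Pads are 22 mm wide; open, the fingers measure 114 mm over their backs; the gripper's body (76 mm by 85 mm) begins 54 mm behind the grasp point. The pads swing forward as they close: fully open they stand 13 mm farther back than shut.
Start: joints at [1.252, 0.314, -0.047, 1.21, 0, 1.571], TCP at [188.053, 569.764, 231.299] pointing down, gripper open.
Joint ranges: [-2.67, 2.67], [-0.69, 1.73], [-1.03, 1.25], [-2.08, 2.16], [-1.42, 1.45], [-3.14, 3.14]. Speed limits (rad/s): [2.39, 2.39, 3.01, 3.14, 3.14, 3.14].

## Interface

Orientations are given as [roll, pitch, yaw] about the fixed x, y, z axes, in that order (R = Rz(yaw) Ry(pitch) Rx(roll)).
In Python, from cell import sensors, vision, manip gives the robot as it stands.
- The arm moves only by the shell command python3 -m jog 'ROWS' [FORCE]. ROWS is a JSON object of lists of equal length, an entry for each row: "jaw": the opening in per cent of the stroke, from 0 (shut) to 100 (fully open); "offset": the shift along the tool's x, y, z in m, a list of three; "turn": the turn about the tool's z in rad. A call has 1 to 8 rows; each row is the pose to reach, as a shift and turn from the pose commanded when the call began, along the tool's axes at that moment; what a row does not reach only later rows make up. A row lasts 1/10 s, in which the tool goes at most 50 mm and 8.59 degrees, less where a joint would pass 70% of its speed; a pose out of reach is approached as far as the arm can. A call with a gripper value outside its range is refused whole. The fingers move at their own pace and stop on an object; FORCE is the grip in N (left out, the last holds). Time passes only in rows, so rows that repeat a pose let the fingers close. It gives the time, the measured TCP pose, the force and the opening at its end, in the units of the state.
- sensors.state(): the state, without advancing time (a new reading comes with each control period).
- vision.snapshot(name): name is "scene" or "top" or "wrist"; returns a dict with "frame" (384x512x3 uint8, red, green, blue), "camera_matrix" (3x3 intrinsics, pixels), "origin" and "rotation" of the camera in the world. Camera axes: x right, y down, z forward; pixel columns grow to the right and rows downward; lengths in mm; the calibration is good to about 2 mm. A picture is of the moment at which its call begins. There is no depth.
- manip.job_done(): hands the job in, once; it reports no verdict.
Trained networks look in a picture, given as the dict that the camera call returned (one of the last four; its "shot" number tells which), for a name from the list of things; names that differ only in an ending like _2 or _b are one class to them, and where a whole thing is asked for, a point or a joint stands for the part that bears it (a point fixed in the world has none). Each returns a list of dicts, best first, with "score" (0 to 1); they miss things now and then, are a little off and sometimes report something else, mostly with a low value. They report only what shows in the picture. A call takes as long as a camera call.
- vision.boxes_of(picture, label): "extent" ([left, top, width, height] in pixels, round what is visible of it).
The state is a dict: "clock": time; "joint_pos": joint angles; "dq": joint speeds; "effort": joint torques, N m; "tcp_pos": TCP position; "eef_rot": TCP orientation; "wrist_force": force on the tool from outside, world axes, zero at the start; "torque": the same for the moment, N m; "opening": finger opening in mm.
Only numpy, scipy, OpenCV 4.12 (cv2) and the standard library are available. Lean on these libraries where they do the work, as an engineer would, in place of code of your own. Each camera call takes 0.05 s, during which the arm holds its last target. There are 200 camera calls.

## Working session

There is one attempt and no reset: what is moved stays moved. The work goes in short steps, Python scripts to look and compute and a shell command to move; the robot and the scene stay as the last step left them, time stands still between calls to the robot, and variables do not carry over. Pictures are saved under pics/ and viewed, about 8 in all and at most 12, crops included, and the job is handed in when it is done.

```bash
mkdir -p pics; ls; cat > h.py <<'E'
import numpy as np, cv2
from cell import sensors, vision, manip
def ray(p,u,v,z):
    K=np.array(p["camera_matrix"]);R=np.array(p["rotation"]);o=np.array(p["origin"])
    d=R@np.linalg.solve(K,[u,v,1.]); return o+d*(z-o[2])/d[2]
def proj(p,X):
    c=np.array(p["rotation"]).T@(np.array(X,float)-p["origin"]); q=np.array(p["camera_matrix"])@c; return q[:2]/q[2]
def save(p,n): cv2.imwrite(f"pics/{n}.png",p["frame"][:,:,::-1])
E
python3 - <<'E'
from h import *
for n in("top","scene"):
    p=vision.snapshot(n); save(p,n+"0"); print(n,np.round(p["origin"]),np.round(p["rotation"],2).tolist())
    for l in("base","plate","weight","corner_1","shim_1","shim_1_end"):
        print(l,[(round(b["score"],2),np.round(b["extent"]).tolist()) for b in vision.boxes_of(p,l)[:6]])
print(sensors.state())
E
```

```text
pics
top [ 452.  -26. 1290.] [-3.02, 0.0, -1.54]
base [(0.69, [203.0, 162.0, 115.0, 97.0])]
plate [(0.95, [211.0, 168.0, 102.0, 89.0])]
weight [(0.68, [254.0, 202.0, 17.0, 11.0])]
corner_1 [(0.58, [214.0, 168.0, 102.0, 86.0]), (0.55, [276.0, 191.0, 16.0, 7.0])]
shim_1 [(0.73, [276.0, 189.0, 20.0, 10.0]), (0.5, [235.0, 224.0, 16.0, 11.0]), (0.49, [261.0, 233.0, 20.0, 12.0]), (0.41, [248.0, 178.0, 18.0, 14.0])]
shim_1_end [(0.59, [246.0, 176.0, 17.0, 17.0]), (0.55, [232.0, 219.0, 18.0, 16.0]), (0.25, [318.0, 204.0, 23.0, 20.0])]
scene [1123.  868.  837.] [-2.19, 0.01, 2.58]
base [(0.67, [218.0, 162.0, 110.0, 85.0])]
plate [(0.83, [223.0, 166.0, 99.0, 72.0]), (0.42, [220.0, 160.0, 109.0, 88.0])]
weight [(0.49, [260.0, 185.0, 16.0, 16.0])]
corner_1 [(0.85, [223.0, 164.0, 102.0, 75.0])]
shim_1 [(0.71, [231.0, 175.0, 14.0, 21.0]), (0.65, [297.0, 199.0, 7.0, 4.0]), (0.46, [285.0, 166.0, 10.0, 21.0])]
shim_1_end [(0.65, [291.0, 196.0, 14.0, 6.0]), (0.46, [234.0, 175.0, 14.0, 21.0])]
{'clock': 0.7, 'joint_pos': array([ 1.25199295e+00,  3.13466470e-01, -4.71036639e-02,  1.21018383e+00,
       -2.78129971e-05,  1.57080380e+00]), 'dq': array([-0.00126854, -0.00184563,  0.00054545,  0.00089958, -0.00035439,
       -0.00016067]), 'effort': array([-3.42390349e-04, -5.39292848e+01,  3.39981151e+01,  1.41141460e-03,
       -2.28342892e-04,  1.39664280e-05]), 'tcp_pos': array([188.06792309, 569.76656458, 231.31800226]), 'eef_rot': array([3.14155029e+00, 2.78126805e-05, 2.82278181e+00]), 'wrist_force': array([-0.39044152, -0.74820538,  0.1996521 ]), 'torque': array([ 0.01993303,  0.01141754, -0.05622956]), 'opening': 85.6879362053877}
```

View pics/top0.png

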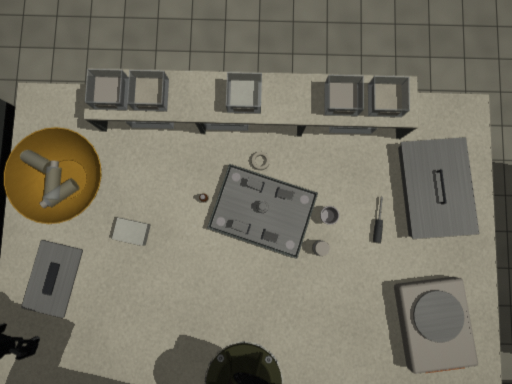

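The top view shows the plate at about (263,210), turned clockwise, with the corner discs at roughly (234,174), (310,195), (219,224) and (292,249). The camera rotation is given as roll, pitch, yaw, so I'll convert it and fit the outline.

```bash
cat >> h.py <<'E'
from scipy.spatial.transform import Rotation
from scipy.optimize import least_squares
def snap(n):
    p=dict(vision.snapshot(n)); r=np.array(p["rotation"])
    p["raw"]=p.copy(); 
    p["rotation"]=r if r.shape==(3,3) else Rotation.from_euler("xyz",r).as_matrix(); return p
def world(b,X):  # b=(x,y,yaw) base frame -> world
    X=np.array(X,float); c,s=np.cos(b[2]),np.sin(b[2]); return np.array([b[0]+c*X[0]-s*X[1],b[1]+s*X[0]+c*X[1],X[2]])
E
python3 - <<'E'
from h import *
p=snap("top"); print(p["camera_matrix"]); q=snap("scene")
px={(1,1):(231,166),(1,-1):(316,192),(-1,1):(210,228),(-1,-1):(297,257)}
f=lambda b:np.ravel([proj(p,world(b,(sx*110,sy*150,15)))-u for (sx,sy),u in px.items()])
r=least_squares(f,[600,0,-.3]); print(r.x,np.round(r.fun,1)); b=r.x
for n,pp,(x0,y0,w,h) in(("top",p,(195,150,135,120)),("scene",q,(205,145,135,120))):
    im=cv2.resize(pp["frame"][y0:y0+h,x0:x0+w,::-1],None,fx=5.9,fy=5.0 if 0 else 5.9,interpolation=cv2.INTER_CUBIC)
    P=lambda X:tuple(int(v) for v in (proj(pp,world(b,X))-[x0,y0]+.5)*5.9)
    for z,a,c in((36,101,141),(0,110,150)):
        cv2.polylines(im,[np.array([P((i*a,j*c,z)) for i,j in((1,1),(1,-1),(-1,-1),(-1,1))])],True,(0,255,0),1)
    for i,j,t in((-1,1,1),(-1,-1,2),(1,1,3),(1,-1,4)):
        cv2.circle(im,P((75*i,115*j,36)),4,(0,0,255),1); cv2.putText(im,str(t),P((75*i,115*j,36)),0,.6,(0,255,255))
        cv2.circle(im,P((70*i,72*j,73)),3,(255,0,0),1)
    cv2.imwrite(f"pics/{n}1.png",im)
E
```

```text
[[395.85556368   0.         254.57719217]
 [  0.         395.85556368 188.22421322]
 [  0.           0.           1.        ]]
[ 5.31006001e+02 -4.76128875e+01 -2.80912265e-01] [-1.2 -1.7  1.8  0.1 -1.6  0.8  1.   0.7]
```

```bash
python3 -c "
import cv2,numpy as np
a=cv2.imread('pics/top1.png');b=cv2.imread('pics/scene1.png');print(a.shape)
cv2.imwrite('pics/both1.png',cv2.resize(np.vstack([a[:,:]]),None,fx=.75,fy=.75))"
```

```text
(708, 796, 3)
```

View pics/top1.png

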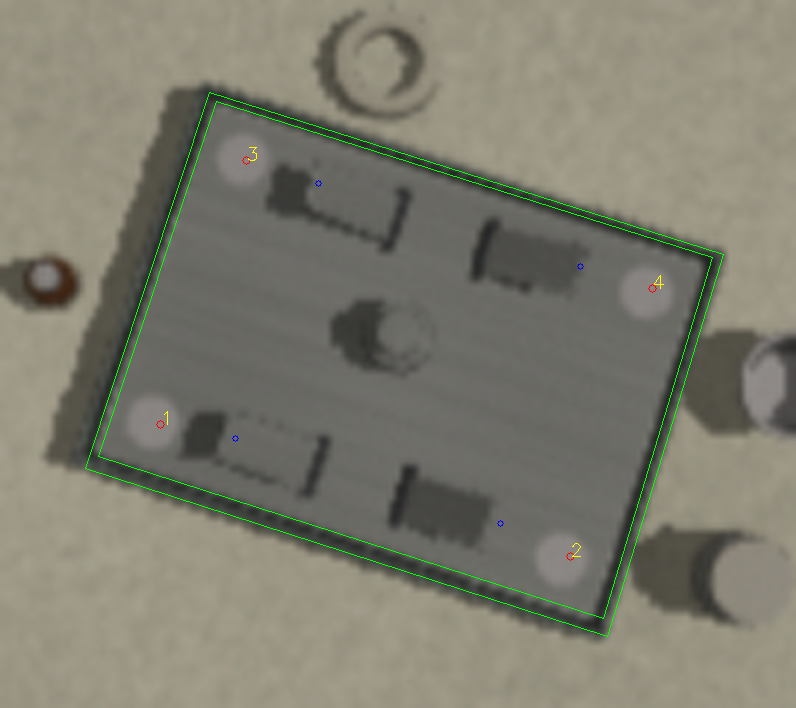

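View pics/scene1.png

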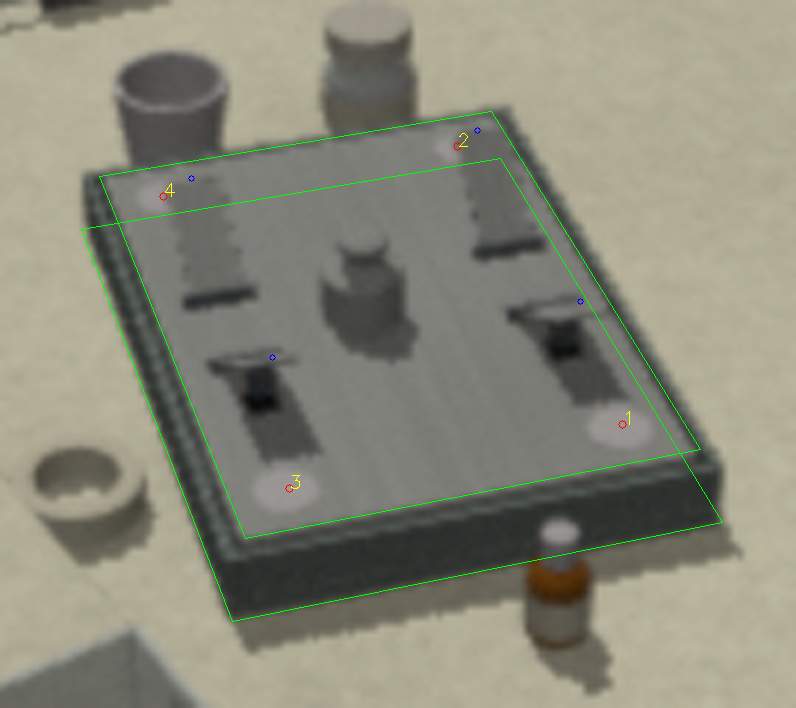

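Projected onto the crops, the outline fits in the top view apart from the corners. In the top crop the discs are at 3 (243,160), 4 (647,292), 1 (152,422) and 2 (562,558). All four flaps are standing. I'll refit on the discs from both views.

```bash
cat >> h.py <<'E'
C={1:(-1,1),2:(-1,-1),3:(1,1),4:(1,-1)}
def plan(b,x,y,z):  # plate point -> offset in tool axes [m]; yaw error
    s=sensors.state(); R=Rotation.from_euler("xyz",s["eef_rot"]).as_matrix()
    return np.round(R.T@(world(b,(x,y,z))-s["tcp_pos"])/1000,4)
E
python3 - <<'E'
from h import *
T={3:(243,160),4:(647,292),1:(152,422),2:(562,558)}; S={3:(287,491),4:(152,196),1:(617,426),2:(450,146)}
p=snap("top");q=snap("scene")
def f(b,cams):
    return np.ravel([proj(c,world(b,(75*C[k][0],115*C[k][1],36)))-(np.array(v)/5.9-.5+o) for c,D,o in cams for k,v in D.items()])
t=(p,T,(195,150));s=(q,S,(205,145))
for cams in([t],[s],[t,s]):
    r=least_squares(f,[530,-47,-.28],args=(cams,)); print(r.x,np.round(r.fun,1))
b=r.x;print(plan(b,-75,115,90), sensors.state()["eef_rot"], [world(b,(75*i,115*j,36)).round() for i,j in C.values()])
np.save("b.npy",b)
E
```

```text
[ 5.30729802e+02 -4.40441805e+01 -2.91870186e-01] [-0.1 -0.1 -0.  -0.   0.1  0.  -0.   0.1]
[ 5.34134336e+02 -4.85622895e+01 -2.69975449e-01] [-0.3 -0.1  0.5  0.5  0.  -0.4 -0.2  0.2]
[ 5.32899288e+02 -4.62409534e+01 -2.81374045e-01] [ 0.3 -0.5  0.5 -1.1  1.  -0.2  1.1 -0.8  0.1  0.1  1.6  0.5  0.6  0.2
  1.1  0.5]
[-0.4413 -0.3648  0.1413] [-3.14159218e+00  2.97560141e-05  2.82279254e+00] [array([493.,  85.,  36.]), array([ 429., -136.,   36.]), array([637.,  43.,  36.]), array([ 573., -178.,   36.])]
```

```bash
python3 -m jog '{"jaw":[0,0,0,0,0,0,0,0],"offset":[[-0.03,-0.025,0],[-0.06,-0.05,0],[-0.09,-0.075,0],[-0.12,-0.1,0],[-0.15,-0.125,0],[-0.18,-0.15,0],[-0.21,-0.175,0],[-0.24,-0.2,0]],"turn":[0.14,0.28,0.42,0.56,0.7,0.84,0.98,1.12]}' && python3 - <<'E'
from h import *
b=np.load("b.npy"); b=[531.5,-45,-.287]; np.save("b.npy",b); print(plan(b,-75,115,140), sensors.state()["eef_rot"], sensors.state()["joint_pos"].round(2))
E
```

```text
clock: 1.7
tcp_pos: [353.9, 303.3, 231.5]
eef_rot: [3.141, -0.0, 1.697]
wrist_force: [-0.1, 0.3, 0.5]
opening: -0.1
[-0.2325  0.1097  0.0915] [ 3.14104336e+00 -3.02090371e-04  1.69726018e+00] [ 0.71  0.06 -0.35  1.15 -0.    2.15]
```

```bash
python3 -m jog '{"jaw":[0,0,0,0,0,0,0,0],"offset":[[-0.04,0.02,0],[-0.08,0.04,0.01],[-0.12,0.06,0.03],[-0.16,0.08,0.04],[-0.2,0.095,0.06],[-0.232,0.11,0.08],[-0.232,0.11,0.09],[-0.232,0.11,0.09]],"turn":[0.1,0.2,0.3,0.41,0.41,0.41,0.41,0.41]}' && python3 - <<'E'
from h import *
b=np.load("b.npy"); print(plan(b,-75,115,36), sensors.state()["eef_rot"])
p=snap("wrist"); im=cv2.resize(p["frame"][:,:,::-1],None,fx=1.5,fy=1.5)
for k,(i,j) in C.items():
    u=proj(p,world(b,(75*i,115*j,36)))*1.5; print(k,u.round()); cv2.circle(im,tuple(int(v) for v in u),5,(0,0,255),2)
cv2.imwrite("pics/w0.png",im)
E
```

```text
clock: 2.5
tcp_pos: [491.6, 88.4, 139.8]
eef_rot: [-3.138, 0.001, 1.291]
wrist_force: [-1.4, 0.2, -0.9]
opening: -0.1
[-0.0015  0.0013  0.1038] [-3.13846694e+00  1.01767405e-03  1.29087292e+00]
1 [388. 293.]
2 [385. 623.]
3 [671. 296.]
4 [610. 625.]
```

View pics/w0.png

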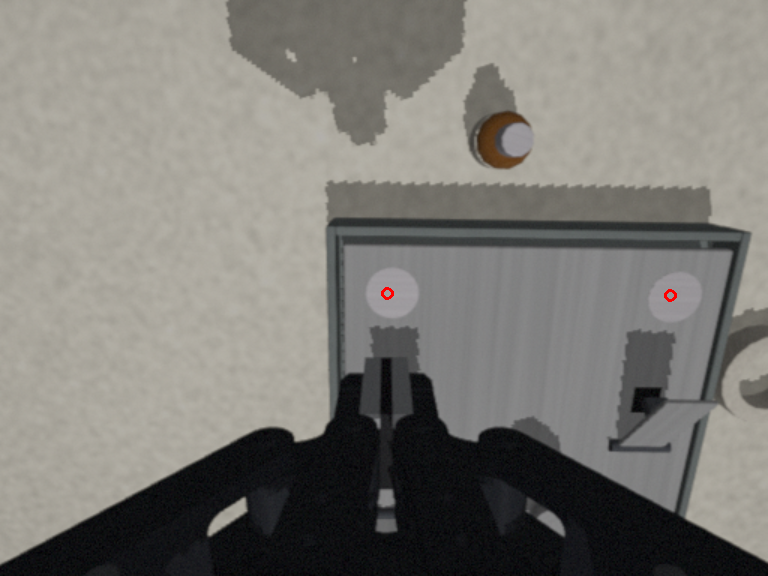

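The wrist view has discs 1 and 3 at (392,293) and (675,297). My estimate projects to (388,293) and (671,296), so it's within about 2 mm. Next I press corner 1.

```bash
python3 -m jog '{"jaw":[0,0,0,0,0,0],"offset":[[0,0.002,0.03],[0,0.002,0.06],[0,0.002,0.085],[0,0.002,0.096],[0,0.002,0.1],[0,0.002,0.1]],"turn":[0,0,0,0,0,0]}'; python3 -m jog '{"jaw":[0,0,0],"offset":[[0,0,0.002],[0,0,0.003],[0,0,0.004]],"turn":[0,0,0]}'
```

```text
clock: 3.15
tcp_pos: [495.1, 89.3, 42.0]
eef_rot: [3.141, -0.0, 1.294]
wrist_force: [0.0, 0.8, -0.7]
opening: 0.3
clock: 3.45
tcp_pos: [495.4, 88.7, 38.0]
eef_rot: [3.14, -0.001, 1.293]
wrist_force: [0.3, -0.1, -0.1]
opening: 0.1
```

```bash
python3 -m jog '{"jaw":[0,0,0],"offset":[[0,0,0.001],[0,0,0.002],[0,0,0.003]],"turn":[0,0,0]}'; python3 -m jog '{"jaw":[0,0],"offset":[[0,0,0.001],[0,0,0.001]],"turn":[0,0]}'
```

```text
clock: 3.75
tcp_pos: [495.2, 88.6, 35.1]
eef_rot: [3.141, -0.0, 1.293]
wrist_force: [-4.5, -0.2, 15.7]
opening: -0.1
clock: 3.95
tcp_pos: [495.2, 88.6, 34.8]
eef_rot: [3.141, -0.001, 1.293]
wrist_force: [-5.7, -1.3, 16.8]
opening: 0.2
```

Corner 1 is hard: 16 N at 35 mm. Corner 3 is next, 150 mm along tool y.

```bash
python3 -m jog '{"jaw":[0,0,0,0,0,0,0,0],"offset":[[0,0,-0.02],[-0.002,0.02,-0.03],[-0.002,0.065,-0.03],[-0.002,0.11,-0.03],[-0.003,0.15,-0.03],[-0.003,0.15,-0.02],[-0.003,0.15,-0.006],[-0.003,0.15,-0.004]],"turn":[0,0,0,0,0,0,0,0]}'; python3 -m jog '{"jaw":[0,0,0,0],"offset":[[0,0,0],[0,0,0.002],[0,0,0.003],[0,0,0.004]],"turn":[0,0,0,0]}'
```

```text
clock: 4.75
tcp_pos: [637.0, 44.3, 35.5]
eef_rot: [-3.14, 0.001, 1.293]
wrist_force: [1.5, -0.7, 2.9]
opening: -0.0
clock: 5.15
tcp_pos: [637.0, 44.8, 34.9]
eef_rot: [-3.141, 0.0, 1.293]
wrist_force: [-7.2, -0.8, 18.0]
opening: 0.0
```

Corner 3 is hard as well. Corner 4 next, crossing high over the flaps.

```bash
python3 -m jog '{"jaw":[0,0,0,0,0,0,0,0],"offset":[[0,0,-0.04],[0,0,-0.08],[-0.045,0,-0.085],[-0.09,0,-0.085],[-0.135,0,-0.085],[-0.18,0,-0.085],[-0.228,0,-0.085],[-0.228,0,-0.085]],"turn":[0,0,0,0,0,0,0,0]}'; python3 - <<'E'
from h import *
b=np.load("b.npy"); print(plan(b,77,-115,36))
p=snap("wrist"); im=cv2.resize(p["frame"][:,:,::-1],None,fx=1.5,fy=1.5)
u=proj(p,world(b,(75,-115,36)))*1.5; cv2.circle(im,tuple(int(v) for v in u),5,(0,0,255),2)
cv2.imwrite("pics/w1.png",im)
E
```

```text
clock: 5.95
tcp_pos: [573.3, -179.3, 118.6]
eef_rot: [-3.141, 0.002, 1.287]
wrist_force: [0.8, 0.5, -0.1]
opening: 0.2
[ 0.0022 -0.0011  0.0826]
```

View pics/w1.png

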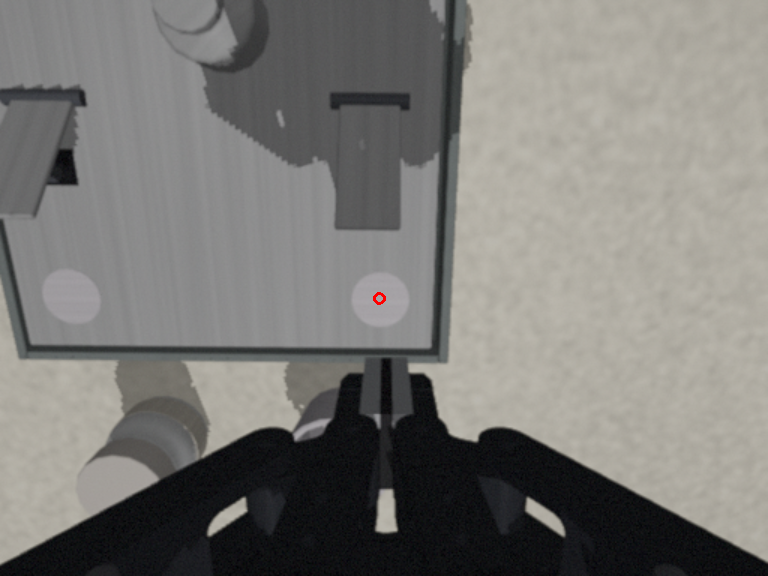

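Disc 4, at (380,299), matches the projected point. The cup is well below the gripper body. I'll press corner 4.

```bash
python3 -m jog '{"jaw":[0,0,0,0,0],"offset":[[0.002,-0.002,0.035],[0.002,-0.002,0.065],[0.002,-0.002,0.078],[0.002,-0.002,0.08],[0.002,-0.002,0.08]],"turn":[0,0,0,0,0]}'; python3 -m jog '{"jaw":[0,0,0,0],"offset":[[0,0,0.002],[0,0,0.003],[0,0,0.004],[0,0,0.004]],"turn":[0,0,0,0]}'
```

```text
clock: 6.5
tcp_pos: [574.7, -171.6, 38.8]
eef_rot: [3.142, -0.0, 1.294]
wrist_force: [0.4, -0.2, 0.9]
opening: 0.3
clock: 6.9
tcp_pos: [575.3, -172.5, 35.5]
eef_rot: [3.139, -0.0, 1.293]
wrist_force: [-0.5, 0.6, 4.6]
opening: 0.1
```

```bash
python3 -m jog '{"jaw":[0,0,0],"offset":[[-0.003,0,0.001],[-0.003,0,0.002],[-0.003,0,0.002]],"turn":[0,0,0]}'
```

```text
clock: 7.2
tcp_pos: [575.2, -173.4, 34.9]
eef_rot: [3.139, -0.005, 1.294]
wrist_force: [-3.1, 6.6, 15.2]
opening: 0.1
```

Corner 4 is hard. On to corner 2.

```bash
python3 -m jog '{"jaw":[0,0,0,0,0,0,0,0],"offset":[[0,0,-0.02],[0,-0.02,-0.03],[0,-0.065,-0.03],[0,-0.11,-0.03],[0,-0.15,-0.03],[0,-0.15,-0.02],[0,-0.15,-0.006],[0,-0.15,-0.004]],"turn":[0,0,0,0,0,0,0,0]}'; python3 -m jog '{"jaw":[0,0,0,0,0],"offset":[[0,0,0],[0,0,0.002],[0,0,0.003],[0,0,0.004],[0,0,0.004]],"turn":[0,0,0,0,0]}'
```

```text
clock: 8.0
tcp_pos: [428.8, -133.9, 35.7]
eef_rot: [-3.141, 0.0, 1.293]
wrist_force: [-0.3, 1.4, 0.1]
opening: 0.3
clock: 8.5
tcp_pos: [429.8, -134.1, 32.5]
eef_rot: [3.141, -0.0, 1.293]
wrist_force: [0.3, -1.0, 1.1]
opening: -0.1
```

Corner 2 gives: only about 1 N at 32.5 mm. I'll press on down to its stop to confirm.

```bash
python3 -m jog '{"jaw":[0,0,0,0],"offset":[[0,0,0.002],[0,0,0.003],[0,0,0.004],[0,0,0.004]],"turn":[0,0,0,0]}';python3 -m jog '{"jaw":[0,0,0],"offset":[[0,0,0.001],[0,0,0.002],[0,0,0.002]],"turn":[0,0,0]}'
```

```text
clock: 8.9
tcp_pos: [429.6, -134.0, 28.4]
eef_rot: [3.141, -0.0, 1.293]
wrist_force: [1.4, -0.0, 2.3]
opening: 0.1
clock: 9.2
tcp_pos: [429.9, -134.2, 27.4]
eef_rot: [3.14, -0.0, 1.293]
wrist_force: [-1.4, 1.0, 14.4]
opening: 0.2
```

Corner 2 goes down 8 mm and then stops hard at 14 N, so it is the loose one. I lift off and look at shim 2.

```bash
python3 -m jog '{"jaw":[0,0,0,0,0,0],"offset":[[0,0,-0.03],[0,0,-0.06],[0,0,-0.095],[0.02,0.003,-0.105],[0.04,0.003,-0.105],[0.04,0.003,-0.105]],"turn":[0,0,0,0,0,0]}'; python3 - <<'E'
from h import *
b=np.load("b.npy"); print(plan(b,-70,-75,39))
p=snap("wrist"); q=snap("top"); s=snap("scene")
im=cv2.resize(p["frame"][:,:,::-1],None,fx=1.,fy=1.)
def crop(pp,x0,y0,w=90,h=120,f=3.2):
    return cv2.resize(pp["frame"][y0:y0+h,x0:x0+w,::-1],(288,384),interpolation=cv2.INTER_CUBIC)
cv2.imwrite("pics/w2.png",np.hstack([im,crop(s,240,145)]))
E
```

```text
clock: 9.8
tcp_pos: [442.9, -95.0, 131.3]
eef_rot: [-3.141, -0.0, 1.295]
wrist_force: [0.5, -0.5, -0.0]
opening: 0.0
[-0.002   0.0008  0.0923]
```

View pics/w2.png

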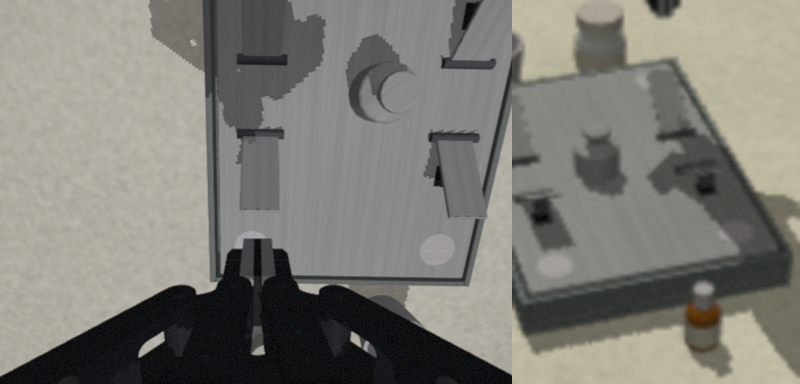

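The flaps are standing and the weight is untouched. Shim 2's free end, at (260,209) in the wrist picture, is right ahead of the finger. Pressing it down gently.

```bash
python3 -m jog '{"jaw":[0,0,0,0,0,0,0,0],"offset":[[-0.001,0.001,0.03],[-0.001,0.001,0.045],[-0.001,0.001,0.052],[-0.001,0.001,0.058],[-0.001,0.001,0.064],[-0.001,0.001,0.07],[-0.001,0.001,0.075],[-0.001,0.001,0.08]],"turn":[0,0,0,0,0,0,0,0]}';python3 -m jog '{"jaw":[0,0,0,0,0],"offset":[[0,0,0.003],[0,0,0.006],[0,0,0.009],[0,0,0.011],[0,0,0.011]],"turn":[0,0,0,0,0]}'
```

```text
clock: 10.75
tcp_pos: [444.0, -97.6, 51.2]
eef_rot: [3.141, -0.0, 1.293]
wrist_force: [0.8, -0.6, 0.6]
opening: 0.0
clock: 11.25
tcp_pos: [443.6, -97.5, 40.1]
eef_rot: [-3.141, -0.0, 1.293]
wrist_force: [-0.3, 1.0, 0.3]
opening: -0.1
```

```bash
python3 -m jog '{"jaw":[0,0,0,0],"offset":[[0,0,0.001],[0,0,0.002],[0,0,0.003],[0,0,0.003]],"turn":[0,0,0,0]}';python3 -m jog '{"jaw":[0,0,0],"offset":[[0,0,0.001],[0,0,0.002],[0,0,0.002]],"turn":[0,0,0]}'
```

```text
clock: 11.65
tcp_pos: [443.9, -97.7, 38.2]
eef_rot: [3.141, 0.0, 1.293]
wrist_force: [-4.6, 0.4, 12.0]
opening: -0.1
clock: 11.95
tcp_pos: [444.1, -97.9, 37.7]
eef_rot: [3.14, 0.0, 1.293]
wrist_force: [-9.9, 1.5, 31.2]
opening: 0.1
```

The flap is hard at 38 mm with 31 N, which is flat height. I lift, press corner 2 again to check it is firm, then look.

```bash
python3 -m jog '{"jaw":[0,0,0,0,0,0,0,0],"offset":[[0,0,-0.02],[-0.02,-0.003,-0.025],[-0.038,-0.003,-0.025],[-0.038,-0.003,-0.02],[-0.038,-0.003,-0.006],[-0.038,-0.003,-0.002],[-0.038,-0.003,0],[-0.038,-0.003,0.0]],"turn":[0,0,0,0,0,0,0,0]}';python3 -m jog '{"jaw":[0,0,0],"offset":[[0,0,0.001],[0,0,0.002],[0,0,0.002]],"turn":[0,0,0]}'
```

```text
clock: 12.75
tcp_pos: [430.1, -132.8, 35.0]
eef_rot: [-3.141, -0.0, 1.293]
wrist_force: [-0.0, 0.5, 0.4]
opening: -0.2
clock: 13.05
tcp_pos: [430.8, -133.1, 33.5]
eef_rot: [3.141, -0.0, 1.293]
wrist_force: [-0.5, 1.1, 2.0]
opening: 0.3
```

```bash
python3 -m jog '{"jaw":[0,0,0],"offset":[[0,0,0.001],[0,0,0.002],[0,0,0.002]],"turn":[0,0,0]}'
```

```text
clock: 13.35
tcp_pos: [430.7, -133.2, 31.4]
eef_rot: [3.141, -0.0, 1.293]
wrist_force: [0.6, 1.0, 2.9]
opening: 0.0
```

It still gives at 31 mm with 3 N. I lift and look at the flap.

```bash
python3 -m jog '{"jaw":[0,0,0,0,0,0],"offset":[[0,0,-0.03],[0,0,-0.06],[-0.02,0,-0.095],[-0.04,0.0,-0.105],[-0.05,0.0,-0.105],[-0.05,0,-0.105]],"turn":[0,0,0,0,0,0]}'; python3 - <<'E'
from h import *
b=np.load("b.npy"); p=snap("wrist"); s=snap("scene")
a=cv2.resize(p["frame"][:,:,::-1],None,fx=1.,fy=1.)
cv2.imwrite("pics/w3.png",np.hstack([a,cv2.resize(s["frame"][145:265,240:330,::-1],(288,384),interpolation=cv2.INTER_CUBIC)]))
for y,z in((-85,39),(-75,60),(-25,37.5)): print(y,[proj(p,world(b,(x,y,z))).round() for x in(-83,-57)])
E
```

```text
clock: 13.95
tcp_pos: [416.2, -182.2, 135.8]
eef_rot: [-3.141, 0.0, 1.291]
wrist_force: [-0.4, 0.3, -0.0]
opening: -0.2
-85 [array([242.,  88.]), array([279.,  89.])]
-75 [array([240.,  71.]), array([281.,  71.])]
-25 [array([241.,  -8.]), array([281.,  -8.])]
```

View pics/w3.png

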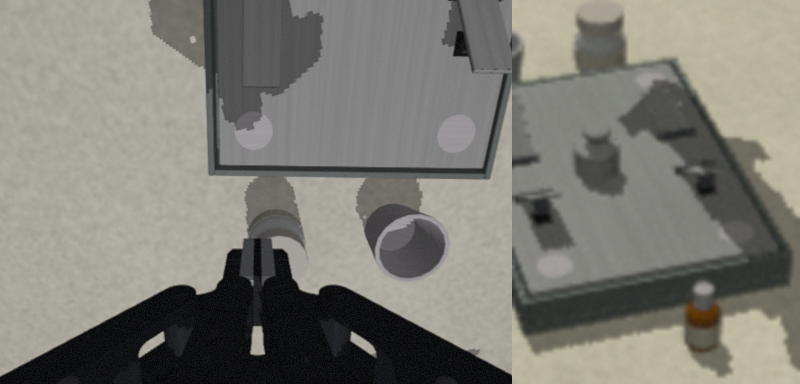

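Seen from above, flap 2 looks close to flat, with its free end at (262,86) where 88 is expected for flat. I'll measure the remaining angle more finely against the disc position.

```bash
python3 - <<'E'
from h import *
b=np.load("b.npy"); p=snap("wrist"); s=snap("scene"); t=snap("top")
g=p["frame"].mean(2)
print("tip profile",g[78:96,250:272].mean(1).round().tolist())
print("side profile row 60-78",g[60:78,236:290].mean(0).round().tolist())
print("disc exp",proj(p,world(b,(-75,-115,36))).round(1))
for d in(0,.05,.1,.15,.2):
    y=-25-60*np.cos(d)+0*1.5; z=39+60*np.sin(d); print(d,[proj(c,world(b,(x,y,z))).round(1).tolist() for c in(p,) for x in(-83,-57)])
A=cv2.resize(p["frame"][40:160,200:320,::-1],(400,400),interpolation=cv2.INTER_CUBIC)
u0=proj(s,world(b,(-70,-60,39))).astype(int); print(u0)
B=s["frame"][u0[1]-20:u0[1]+20,u0[0]-20:u0[0]+20,::-1]; B=cv2.resize(cv2.convertScaleAbs(B,alpha=1.6),(400,400),interpolation=cv2.INTER_CUBIC)
for d,c in((0,(0,255,0)),(.15,(0,0,255))):
    for im,cam,o,f in((A,p,(200,40),400/120),(B,s,u0-20,10)):
        q=[tuple(int(v) for v in (proj(cam,world(b,(x,-25-L*np.cos(d),39+L*np.sin(d))))-o+.5)*f) for x,L in((-83,0),(-83,60),(-57,60),(-57,0))]
        cv2.polylines(im,[np.array(q)],True,c,1)
cv2.imwrite("pics/z4.png",np.hstack([A,B]))
E
```

```text
tip profile [93.0, 92.0, 93.0, 92.0, 93.0, 93.0, 93.0, 93.0, 93.0, 93.0, 81.0, 68.0, 81.0, 92.0, 96.0, 100.0, 104.0, 104.0]
side profile row 60-78 [84.0, 87.0, 90.0, 92.0, 93.0, 88.0, 83.0, 78.0, 76.0, 85.0, 91.0, 92.0, 92.0, 93.0, 93.0, 94.0, 93.0, 94.0, 94.0, 92.0, 93.0, 92.0, 93.0, 91.0, 89.0, 89.0, 89.0, 91.0, 92.0, 93.0, 94.0, 94.0, 94.0, 94.0, 93.0, 91.0, 90.0, 89.0, 90.0, 91.0, 92.0, 92.0, 91.0, 92.0, 92.0, 89.0, 84.0, 83.0, 84.0, 83.0, 82.0, 83.0, 83.0, 82.0]
disc exp [254.6 133.2]
0 [[243.4, 90.2], [280.5, 90.5]]
0.05 [[243.2, 89.9], [280.8, 90.3]]
0.1 [[243.0, 89.5], [281.1, 89.8]]
0.15 [[242.8, 88.8], [281.4, 89.1]]
0.2 [[242.6, 87.8], [281.7, 88.2]]
[287 179]
```

View pics/z4.png

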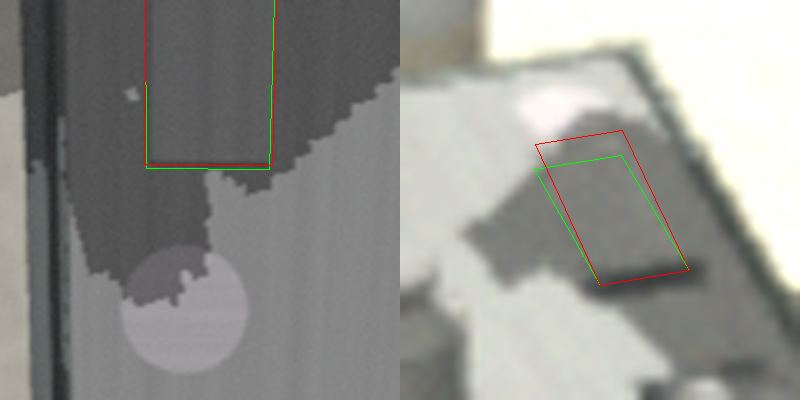

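Both views allow a residual angle of 0 to 0.1 rad, so the pictures don't settle it. I'll press again nearer the free end and harder, watching height against force.

```bash
python3 -m jog '{"jaw":[0,0,0,0,0,0,0],"offset":[[0.045,0.001,0],[0.082,0.002,0.02],[0.082,0.002,0.05],[0.082,0.002,0.08],[0.082,0.002,0.09],[0.082,0.002,0.095],[0.082,0.002,0.095]],"turn":[0,0,0,0,0,0,0]}'; python3 -m jog '{"jaw":[0,0,0],"offset":[[0,0,0.001],[0,0,0.002],[0,0,0.002]],"turn":[0,0,0]}'; python3 -m jog '{"jaw":[0,0,0],"offset":[[0,0,0.001],[0,0,0.002],[0,0,0.002]],"turn":[0,0,0]}'
```

```text
clock: 14.9
tcp_pos: [441.1, -103.0, 41.3]
eef_rot: [-3.141, -0.0, 1.293]
wrist_force: [-0.8, 0.9, 0.6]
opening: -0.1
clock: 15.2
tcp_pos: [441.8, -103.4, 40.0]
eef_rot: [3.14, -0.0, 1.292]
wrist_force: [0.8, 0.9, -0.2]
opening: 0.2
clock: 15.5
tcp_pos: [441.8, -103.4, 38.2]
eef_rot: [3.14, 0.0, 1.293]
wrist_force: [-1.7, -0.2, 8.3]
opening: -0.1
```

```bash
python3 -m jog '{"jaw":[0,0,0,0],"offset":[[0,0,0.001],[0,0,0.001],[0,0,0.002],[0,0,0.002]],"turn":[0,0,0,0]}'; python3 -m jog '{"jaw":[0,0,0,0,0],"offset":[[0,0,0.0005],[0,0,0.0005],[0,0,0.0005],[0,0,0.0005],[0,0,0.0005]],"turn":[0,0,0,0,0]}'
```

```text
clock: 15.9
tcp_pos: [442.0, -103.6, 37.6]
eef_rot: [3.139, 0.001, 1.293]
wrist_force: [-6.9, -0.1, 27.0]
opening: -0.2
clock: 16.4
tcp_pos: [442.1, -103.7, 37.5]
eef_rot: [3.139, 0.001, 1.293]
wrist_force: [-9.0, 1.1, 32.0]
opening: 0.2
```

It holds firm at flat height again. I go back to the same view pose and compare the flap with the picture taken after the corner test, in case that test reopened it.

```bash
python3 -m jog '{"jaw":[0,0,0,0,0,0,0],"offset":[[0,0,-0.03],[0,0,-0.065],[0,0,-0.1015],[-0.04,-0.002,-0.1015],[-0.082,-0.002,-0.1015],[-0.082,-0.002,-0.1015],[-0.082,-0.002,-0.1015]],"turn":[0,0,0,0,0,0,0]}'; cat > m.py <<'E'
from h import *
p=snap("wrist"); g=p["frame"].mean(2); b=np.load("b.npy")
print("tip",g[78:96,250:272].mean(1).round().tolist()); print("side",g[60:78,238:250].mean(0).round().tolist(),g[60:78,276:288].mean(0).round().tolist())
print("disc exp",proj(p,world(b,(-75,-115,36))).round(1), sensors.state()["tcp_pos"])
cv2.imwrite("pics/last.png",p["frame"][:,:,::-1])
E
python3 m.py
```

```text
clock: 17.1
tcp_pos: [416.3, -181.9, 136.3]
eef_rot: [-3.141, -0.0, 1.29]
wrist_force: [-0.4, 0.5, 1.4]
opening: -0.2
tip [88.0, 87.0, 88.0, 88.0, 87.0, 88.0, 87.0, 87.0, 87.0, 84.0, 71.0, 83.0, 87.0, 90.0, 96.0, 100.0, 106.0, 109.0]
side [93.0, 87.0, 83.0, 82.0, 76.0, 77.0, 85.0, 87.0, 88.0, 89.0, 89.0, 90.0] [88.0, 87.0, 87.0, 84.0, 82.0, 85.0, 84.0, 83.0, 83.0, 83.0, 83.0, 82.0]
disc exp [253.1 131.8] [ 416.46291392 -181.19275608  136.15056739]
```

The leaf's brightness changed from 93 to 88, so its tilt did change, and the first press may not have seated it fully. I'll test the corner gently again.

```bash
python3 -m jog '{"jaw":[0,0,0,0,0,0],"offset":[[0.05,0,0.02],[0.05,0,0.05],[0.05,0,0.08],[0.05,0,0.095],[0.05,0,0.1],[0.05,0,0.1]],"turn":[0,0,0,0,0,0]}'; python3 -m jog '{"jaw":[0,0,0],"offset":[[0,0,0.001],[0,0,0.002],[0,0,0.002]],"turn":[0,0,0]}'
```

```text
clock: 17.75
tcp_pos: [429.9, -132.2, 35.8]
eef_rot: [-3.14, -0.0, 1.294]
wrist_force: [-0.1, 0.0, -0.1]
opening: 0.1
clock: 18.05
tcp_pos: [431.3, -133.5, 35.0]
eef_rot: [3.14, -0.0, 1.293]
wrist_force: [1.2, 1.2, 0.3]
opening: -0.3
```

```bash
python3 -m jog '{"jaw":[0,0,0],"offset":[[0,0,0.0005],[0,0,0.001],[0,0,0.001]],"turn":[0,0,0]}'; python3 m.py
```

```text
clock: 18.35
tcp_pos: [431.0, -133.5, 33.7]
eef_rot: [3.14, -0.0, 1.293]
wrist_force: [0.5, 0.9, 1.5]
opening: -0.2
tip [110.0, 111.0, 110.0, 110.0, 110.0, 110.0, 110.0, 111.0, 110.0, 110.0, 111.0, 110.0, 110.0, 110.0, 110.0, 110.0, 110.0, 110.0]
side [95.0, 96.0, 96.0, 95.0, 95.0, 95.0, 96.0, 96.0, 96.0, 95.0, 96.0, 95.0] [93.0, 92.0, 92.0, 92.0, 91.0, 90.0, 90.0, 89.0, 90.0, 91.0, 92.0, 92.0]
disc exp [249.4 259.6] [ 431.00958281 -133.47740806   33.63486285]
```

```bash
python3 -m jog '{"jaw":[0,0,0,0,0,0,0],"offset":[[0,0,-0.03],[0,0,-0.065],[0,0,-0.103],[-0.03,0,-0.103],[-0.05,0,-0.103],[-0.05,0,-0.103],[-0.05,0,-0.103]],"turn":[0,0,0,0,0,0,0]}'; cp pics/last.png pics/prev.png; python3 m.py
python3 - <<'E'
from h import *
b=np.load("b.npy"); s=snap("scene"); t=snap("top"); 
print([vision.boxes_of(c["raw"],"shim_2") and [(round(x["score"],2),np.round(x["extent"]).tolist()) for x in vision.boxes_of(c["raw"],"shim_2")[:5]] for c in (s,t)])
E
```

```text
clock: 19.1
tcp_pos: [416.2, -181.2, 136.0]
eef_rot: [-3.141, -0.0, 1.292]
wrist_force: [-0.1, -0.8, -0.5]
opening: 0.0
tip [90.0, 91.0, 90.0, 90.0, 89.0, 90.0, 90.0, 90.0, 90.0, 89.0, 83.0, 69.0, 84.0, 94.0, 96.0, 101.0, 104.0, 108.0]
side [94.0, 91.0, 86.0, 82.0, 82.0, 77.0, 81.0, 89.0, 89.0, 90.0, 90.0, 92.0] [90.0, 90.0, 89.0, 89.0, 85.0, 82.0, 85.0, 84.0, 83.0, 83.0, 83.0, 83.0]
disc exp [253.7 132.7] [ 416.27832351 -180.85012727  135.89363169]
[[(0.7, [283.0, 177.0, 12.0, 15.0]), (0.68, [260.0, 147.0, 13.0, 22.0]), (0.57, [244.0, 200.0, 10.0, 12.0]), (0.54, [232.0, 174.0, 16.0, 22.0])], [(0.62, [237.0, 226.0, 11.0, 4.0]), (0.59, [275.0, 189.0, 20.0, 9.0]), (0.55, [261.0, 234.0, 22.0, 11.0]), (0.49, [247.0, 177.0, 20.0, 17.0])]]
```

The leaf brightness is 88 after a flap press, 90 after a 2 mm corner dip and 93 after a 4 mm dip. So the tooth is on the foot, and my corner tests push the flap back up a little. I'll press it fully flat again, hold longer and harder, and then not test with a deep press.

```bash
python3 -m jog '{"jaw":[0,0,0,0,0,0,0,0],"offset":[[0.045,0.001,0],[0.081,0.002,0.02],[0.081,0.002,0.05],[0.081,0.002,0.08],[0.081,0.002,0.092],[0.081,0.002,0.096],[0.081,0.002,0.099],[0.081,0.002,0.1]],"turn":[0,0,0,0,0,0,0,0]}'; python3 -m jog '{"jaw":[0,0,0,0,0],"offset":[[0,0,0.0005],[0,0,0.001],[0,0,0.0015],[0,0,0.0015],[0,0,0.0015]],"turn":[0,0,0,0,0]}'
```

```text
clock: 20.25
tcp_pos: [440.9, -104.2, 37.9]
eef_rot: [-3.142, -0.0, 1.292]
wrist_force: [-7.6, 1.6, 19.2]
opening: 0.1
clock: 20.75
tcp_pos: [440.9, -104.3, 37.7]
eef_rot: [3.141, -0.0, 1.292]
wrist_force: [-10.3, 3.6, 25.7]
opening: 0.1
```

```bash
python3 -m jog '{"jaw":[0,0,0,0,0,0],"offset":[[0,0,0.0005],[0,0,0.001],[0,0,0.0015],[0,0,0.0015],[0,0,0.0015],[0,0,0.0015]],"turn":[0,0,0,0,0,0]}'; python3 -m jog '{"jaw":[0,0,0,0,0,0,0],"offset":[[0,0,-0.03],[0,0,-0.065],[0,0,-0.103],[-0.04,-0.002,-0.103],[-0.081,-0.002,-0.103],[-0.081,-0.002,-0.103],[-0.081,-0.002,-0.103]],"turn":[0,0,0,0,0,0,0]}';python3 m.py
```

```text
clock: 21.35
tcp_pos: [441.1, -104.4, 37.3]
eef_rot: [3.14, -0.0, 1.292]
wrist_force: [-14.3, 3.5, 37.8]
opening: -0.2
clock: 22.05
tcp_pos: [417.1, -182.4, 137.5]
eef_rot: [3.139, -0.0, 1.29]
wrist_force: [-0.5, -0.5, -0.1]
opening: -0.4
tip [87.0, 88.0, 87.0, 87.0, 87.0, 88.0, 87.0, 87.0, 87.0, 77.0, 76.0, 92.0, 98.0, 97.0, 98.0, 102.0, 106.0, 107.0]
side [94.0, 91.0, 82.0, 75.0, 82.0, 88.0, 88.0, 88.0, 89.0, 90.0, 90.0, 90.0] [88.0, 85.0, 82.0, 85.0, 84.0, 83.0, 83.0, 83.0, 83.0, 83.0, 81.0, 81.0]
disc exp [251.5 131.1] [ 417.12871548 -181.66120715  137.17306755]
```

The flap took 38 N at flat height, and the leaf is now at its lowest brightness, 87. I retreat clear of the bench items for a final look.

```bash
python3 -m jog '{"jaw":[0,0,0,0,0,0,0,0],"offset":[[-0.03,0,-0.04],[-0.06,0,-0.06],[-0.1,0,-0.08],[-0.14,0,-0.08],[-0.18,0,-0.08],[-0.22,0,-0.08],[-0.22,0,-0.08],[-0.22,0,-0.08]],"turn":[0,0,0,0,0,0,0,0]}'; python3 - <<'E'
from h import *
b=np.load("b.npy"); s=snap("scene"); t=snap("top")
B=cv2.resize(s["frame"][155:245,215:335,::-1],(400,300),interpolation=cv2.INTER_CUBIC)
A=cv2.resize(t["frame"][160:265,200:340,::-1],(400,300),interpolation=cv2.INTER_CUBIC)
u=proj(s,world(b,(-70,-60,39))).astype(int)
D=cv2.resize(cv2.convertScaleAbs(s["frame"][u[1]-15:u[1]+15,u[0]-20:u[0]+20,::-1],alpha=1.3),(400,300),interpolation=cv2.INTER_CUBIC)
old=cv2.imread("pics/scene0.png"); E=cv2.resize(cv2.convertScaleAbs(old[u[1]-15:u[1]+15,u[0]-20:u[0]+20],alpha=1.3),(400,300),interpolation=cv2.INTER_CUBIC)
cv2.imwrite("pics/fin.png",np.vstack([np.hstack([A,B]),np.hstack([D,E])]))
E
```

```text
clock: 22.9
tcp_pos: [356.6, -392.5, 216.2]
eef_rot: [-3.141, -0.001, 1.292]
wrist_force: [0.0, 0.3, 0.4]
opening: -0.1
```

View pics/fin.png

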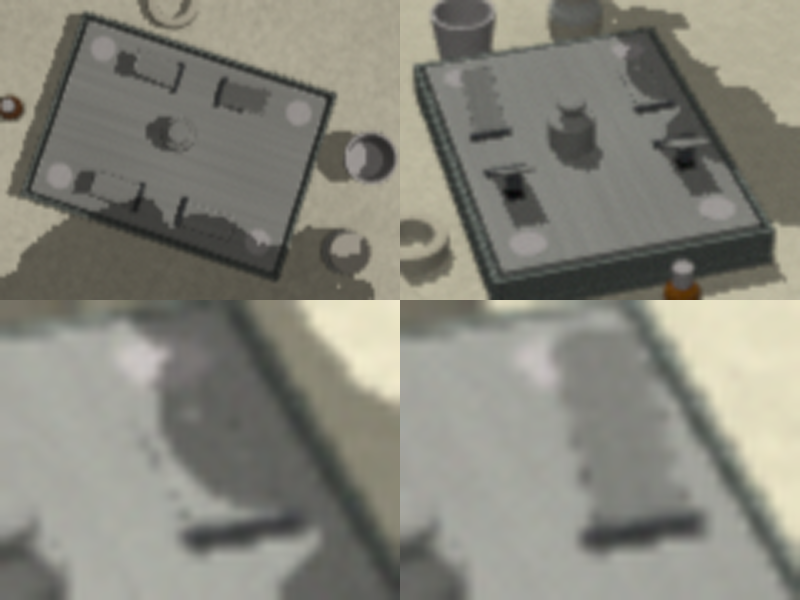

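```bash
python3 -c "
from cell import manip; print(manip.job_done())"
```

```text
the job is handed in; nothing more can be done
None
```

The near-right corner (corner 2) was the one that rocked. Its shim flap is now pressed flat and the job is handed in, but I did not prove the corner firm after the final press.

- **Finding the corner:** I pressed corners 1, 3, 4 and then 2. The first three were hard at once, at 15–18 N near plate height. Corner 2 went down about 8 mm on 1–3 N and then stopped hard.
- **Pressing the flap:** I pressed shim 2 three times. Each time it ended hard at flat height, and the last press reached 38 N. In the last pictures flap 2 lies flush with the plate. The other three flaps are standing, and the weight and the nearby things in view are where they were.
- **Check that disagreed:** I pressed corner 2 again after the first and second flap presses, and it still gave. It sank about 4 mm at roughly 3 N the first time, and 1–2 mm at about 1.5 N the second. The brightness of the leaf changed as if these tests lifted the flap slightly, so I took the tooth to be on its foot and held only by hinge friction.
- **Not checked:** After the last and hardest press I left the corner alone, so as not to lift the flap again. The plate being level and firm rests on the height and force of that press and on the pictures. The robot was clear of everything at hand-in, at about 23 s.

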